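Index the bird-carving stand one hole towards the model

TASK

Turn the carving stand one hole so that the bird on it looks towards the finished bird on its wooden block: pull the sprung pin up by its black knob, swing the arm round to that side, and let the pin spring fully home in that side's hole, then let go. The two side holes are in adjustable shoes and stand a little differently each time, so feel for the hole; do not jam or pry the pin sideways (keep it below 30 N), and leave everything else on the table where it is.

Things in the scene. Friction and masses are not known exactly. Their poses are not given: they have to be found in the camera images.
- index_base: Fixed round steel base of the stand, 276 mm across. Origin on the stand's upright turning axis at table height; z up; -x points from the axis to the middle hole, where the pin stands at first. Three 12.5 mm holes lie on a circle of 115 mm radius: the middle one, and one each side of it, 35 to 55 degrees round. The finished bird stands on its +y or its -y side.
- hub (a point): Point on the stand's turning axis, 24 mm above the table, level with the track's cover. The two side holes are in aluminium shoes that were set by hand: each hole is somewhere 35 to 55 degrees from the middle hole and is not measured. A small ear with a cap screw, just outside the track at the hole, shows it. The shoes are clamped fast and do not give.
- middle_hole (a point): Centre of the middle hole's mouth, 24 mm above the table. The pin can slide on the track at either side: first on a steel cover at this height as far as 28 degrees round, then in a window, from 28 to 65 degrees, on the shoe's flat top 2 mm lower, in which the side hole is. The window's end walls stop a pin that rides in it.
- index_arm (a joint): Turn of the arm with the small turntable and its bird, rad: 0 at the middle hole, positive counter-clockwise from above; so turn negative for a bird on the base's +y side, positive for -y. Range -1.15 to 1.15; slight friction (1 N at the knob), stays where left. The bill points along the arm to the knob. At the knob the arm's top is 46 mm above the table; the bird tops out below 130 mm.
- pin_slide (a joint): Lift of the index pin, m: 0 fully home in a hole, 0.010 when its tip rides on a shoe, 0.012 on the cover, 0.018 at its stop. A spring drives it down with 6 N when home and 10.5 N at the stop. The pin is 10 mm thick, with a flat end whose rim is barely broken.
- plunger: The index pin with its black knob at the outer end of the arm, 115 mm from the stand's axis, and sliding straight up and down in it. The knob is an upright round cylinder 26 mm across and 36 mm high; the origin is the centre of its top, 90 mm above the table when the pin is home; z up. Below the knob is an 8 mm gap to the arm when the pin is home.
- model_bird: The finished carved bird, about 120 mm long, standing on a dark wooden block 70 by 60 by 40 mm, 135 mm high in all, to one side of the stand. Origin under the block's centre. It stands either on the base's +y side or on its -y side.
- brush_jar: White pot, 76 mm across and 95 mm high, with brushes up to 200 mm high, on the other side of the stand. Origin under its centre. To be left alone.
- blank_long: Unpainted carved bird lying on the table, about 130 mm long and 67 mm high. Origin under its belly. To be left alone.
- blank_short: Smaller unpainted carved bird lying on the table, about 100 mm long and 52 mm high. Origin under its belly. To be left alone.
Not all that is in view belongs to the job. There is more than one size of the model_bird; the job needs the smaller.

How it is judged (in metres and radians):
On the way, in this order (a step that is already met when the one before it is completed fails the run):
1. the pin is pulled clear of the middle hole (value of joint pin_slide above 0.0105 m and value of joint index_arm between -0.2 and 0.2 rad), for 0.1 s.
2. with the pin out, the arm is swung more than 20 degrees towards the finished bird (value of joint pin_slide above 0.006 m and ((y of model_bird in the frame of index_base above 0 m and value of joint index_arm below -0.35 rad) or (y of model_bird in the frame of index_base below 0 m and value of joint index_arm above 0.35 rad))), for 0.05 s.
At the end, for the whole second after the job is handed in: The pin is home (lifted less than 3 mm) in the side hole on the finished bird's side, the arm turned more than 0.55 rad (31 degrees) towards that bird and at rest (value of joint pin_slide below 0.003 m and velocity of joint index_arm between -0.05 and 0.05 rad/s and ((y of model_bird in the frame of index_base above 0 m and value of joint index_arm below -0.55 rad) or (y of model_bird in the frame of index_base below 0 m and value of joint index_arm above 0.55 rad))); the robot touches nothing.
It fails at once if the pin is jammed or pried against the base, its holes or shoes with more than 30 N (contact force between plunger and index_base above 30 N).
It fails at once if the finished bird, the brush pot or a carved blank is shifted by more than 20 mm (distance of any of model_bird, brush_jar, blank_long, blank_short from where it was at the start of the episode above 0.02 m).
It also fails if it takes over 51 s, if anything falls off the work surface, if the arm or the gripper's body presses on something with over 40 N, if the wrist force passes 120 N, or if a joint passes its speed limit or range.

ROBOT

A 6-joint arm with a two-finger parallel gripper is mounted at the origin on the work surface. World frame = base frame: x ahead of the robot, y to its left, z up, the work surface at z = 0. Lengths are in mm, angles in rad, forces in N, time in s.
With the tool pointing down it reaches from about 350 to 775 mm from the base axis. Payload 7.3 kg.
Tool frame: the origin (TCP) lies on the centre line of the jaws, within the pads' length; the fingertips stand 17 mm ahead of it and the grasp point (between the pads) lies 2 mm behind it; z points along the fingers, y is the line along which they close (so a half turn about z gives the same grasp; the last joint's range is limited). The gripper opens to 92 mm and grips with 3 to 60 N. Pads are 19 mm wide; open, the fingers measure 130 mm over their backs; the gripper's body (75 mm by 190 mm) begins 47 mm behind the grasp point.
Start: joints at [-1.429, 0.342, 1.524, -0, 1.275, -0.146], TCP at [149.04, -503.419, 243.741] pointing down, gripper open.
Joint ranges: [-2.53, 2.53], [-0.77, 2.02], [0.04, 2.7], [-1, 4.14], [0.28, 2.66], [-3.11, 3.11]. Speed limits (rad/s): [2.57, 2.57, 3.14, 3.14, 3.14, 3.14].

INTERFACE

Orientations are given as [roll, pitch, yaw] about the fixed x, y, z axes, in that order (R = Rz(yaw) Ry(pitch) Rx(roll)).
In Python, from plant import bot gives the robot as it stands. The module is installed in compiled form; this text tells all that it offers.
- The arm moves only by the shell command python3 -m pendant 'ROWS'. ROWS is JSON, a list of rows, each a list of 3 entries, a list of its own where there are three numbers: the shift along the world's x, y, z as a fraction of full scale, then the turn, a rotation vector about the world's x, y, z as a fraction of full scale, then the opening, from -1 (shut) to 1 (fully open), so that 0 is half open. In form: [[[tx, ty, tz], [rx, ry, rz], claw], ...]. A call has exactly 10 rows; each row shifts and turns the commanded pose from where the row before left it; what a row does not reach is not made up. Full scale, the value 1, is 30 mm for a shift and 0.12 rad for a turn. A row lasts 1/12 s, in which the tool goes at most 41.7 mm and 7.16 degrees, less where a joint would pass 70% of its speed; a pose out of reach is approached as far as the arm can. A call with a number of a shift or a turn outside -1 to 1 is refused whole. A call with a gripper value outside its range is refused whole. The fingers move at their own pace and stop on an object; the grip force is fixed at half the most. Time passes only in rows, so rows that do not move let the fingers close, or fill a call up. It gives the time, the measured TCP pose, the force, the opening and the grip force at its end, in the units of the state.
- bot.get_obs(): the state, without advancing time (a new reading comes with each control period).
- bot.capture(name): name is "scene" or "top" or "wrist"; returns the picture (480x640x3 uint8, blue, green, red); there is no depth.
- bot.camera_params(name): a dict with "fovy" (degrees; the focal length in pixels is half the picture's height over the tangent of half this angle, whatever the lens; pixels are square), "cx", "cy" (the principal point, pixels), "camera_from_world" (4x4, takes a point from world to camera coordinates). Camera axes: x right, y down, z forward; pixel columns grow to the right and rows downward; lengths in mm; the calibration is good to about 2 mm. A picture is of the moment at which its call begins: read the wrist's pose just before it. camera_params takes no time and is no camera call; for the wrist camera it gives the pose at the moment of the call.
- bot.close_job(): hands the job in; it is judged then, once.
The state is a dict: "time": time; "joint_positions": joint angles; "dq": joint speeds; "tau": joint torques, N m; "tool_pos": TCP position; "tcp_rot": TCP orientation; "contact_force": force on the tool from outside, world axes, zero at the start; "moment": the same for the moment, N m; "grip_width": finger opening in mm; "finger_force": force on a finger pad.
Only numpy, scipy, OpenCV 4.12 (cv2) and the standard library are available. Lean on these libraries where they do the work, as an engineer would, in place of code of your own. Each camera call takes 0.05 s, during which the arm holds its last target. There are 200 camera calls.

## Working session

There is one attempt and no reset: what is moved stays moved. The work goes in short steps, Python scripts to look and compute and a shell command to move; the robot and the scene stay as the last step left them, time stands still between calls to the robot, and variables do not carry over. Pictures are saved under pics/ and viewed, at most 10 in all, crops included, and the job is handed in when it is done.

```bash
mkdir -p pics; python3 - <<'E'
from plant import bot
import cv2
for n in("scene","top"):
    cv2.imwrite(f"pics/{n}0.png",bot.capture(n)); p=bot.camera_params(n); print(n,p)
o=bot.get_obs();print(o)
E
```

```text
scene {'fovy': 55.6057272986374, 'cx': 319.9007338234061, 'cy': 233.86952556179537, 'camera_from_world': array([[ 3.22902268e-01,  9.46223041e-01,  1.99017998e-02,
        -1.32750427e+02],
       [ 5.85996055e-01, -1.83372312e-01, -7.89292860e-01,
        -1.66796868e+02],
       [-7.43197651e-01,  2.66526831e-01, -6.13694305e-01,
         1.41665706e+03],
       [ 0.00000000e+00,  0.00000000e+00,  0.00000000e+00,
         1.00000000e+00]])}
top {'fovy': 53.76872477418972, 'cx': 317.62917948167666, 'cy': 244.8431572863716, 'camera_from_world': array([[-2.38929870e-02, -9.99691838e-01, -6.73453401e-03,
         1.85016093e+01],
       [-9.91687598e-01,  2.45525484e-02, -1.26304712e-01,
         4.34920270e+02],
       [ 1.26431140e-01,  3.66075702e-03, -9.91968631e-01,
         1.20671951e+03],
       [ 0.00000000e+00,  0.00000000e+00,  0.00000000e+00,
         1.00000000e+00]])}
{'time': 0.1, 'joint_positions': array([-1.42901348e+00,  3.42719594e-01,  1.52489878e+00,  2.98762180e-06,
        1.27541760e+00, -1.45959788e-01]), 'dq': array([ 0.00071154, -0.00258022, -0.00217333,  0.0015845 ,  0.00086067,
        0.00152736]), 'tau': array([ 8.19493707e-04, -4.32004774e+01, -2.44694763e+01,  7.18625123e-02,
        5.25937497e-02, -3.10241808e-05]), 'tool_pos': array([ 148.98366031, -503.06913906,  243.08783469]), 'tcp_rot': array([-3.14016509e+00, -2.12746315e-04,  2.87741614e-01]), 'contact_force': array([-0.19923907, -0.40944206, -0.41073753]), 'moment': array([-0.02954664,  0.01454593, -0.00551612]), 'finger_force': 0.0, 'grip_width': 91.99308111038452}
```

View pics/top0.png

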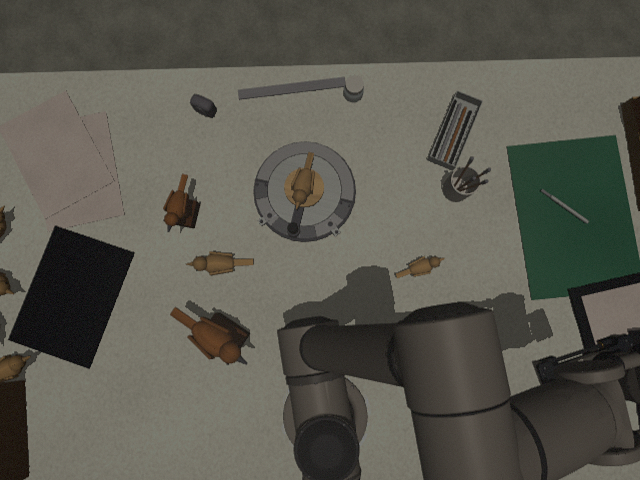

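View pics/scene0.png

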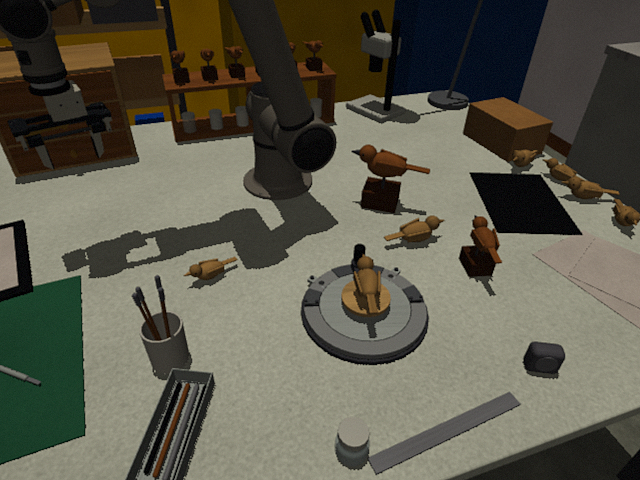

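The top view shows the stand at about (304,191) with the knob at (293,228). The small finished bird is at (178,212), which is world +y, and the side-hole ears are near (266,222) and (335,232). Next I'll measure the hub, the knob and the ear from a crop.

```bash
cat > h.py <<'E'
import numpy as np,cv2
def ray(p,u,v,z):
    f=240/np.tan(np.radians(p["fovy"]/2)); T=p["camera_from_world"]; R=T[:3,:3]; c=-R.T@T[:3,3]
    d=R.T@np.array([(u-p["cx"])/f,(v-p["cy"])/f,1]); return c+d*(z-c[2])/d[2]
def proj(p,X):
    f=240/np.tan(np.radians(p["fovy"]/2)); q=p["camera_from_world"]@np.append(X,1); return f*q[0]/q[2]+p["cx"],f*q[1]/q[2]+p["cy"]
E
python3 - <<'E'
from plant import bot
import cv2,numpy as np
from h import *
im=cv2.imread("pics/top0.png");p=bot.camera_params("top")
x0,y0=240,130
c=cv2.resize(im[y0:y0+120,x0:x0+130],None,fx=5,fy=5,interpolation=cv2.INTER_CUBIC)
c=np.clip(c*1.5,0,255).astype(np.uint8);cv2.imwrite("pics/crop.png",c)
g=im[y0:y0+120,x0:x0+130].astype(int); print(g[60,2:25].tolist()); print(g[85:112,53].tolist())
for n,u,v,z in(("hub",304,191,24),("knob",293,228,90),("ear",266,222,24),("bird",178,225,0)): print(n,ray(p,u,v,z))
E
```

```text
[[106, 117, 119], [108, 121, 123], [111, 123, 125], [111, 123, 125], [112, 122, 125], [108, 122, 123], [105, 117, 119], [104, 116, 119], [109, 121, 121], [106, 118, 120], [110, 123, 125], [81, 85, 89], [53, 52, 51], [63, 64, 63], [65, 68, 68], [65, 65, 66], [65, 65, 67], [65, 67, 67], [66, 67, 67], [65, 67, 68], [65, 66, 70], [68, 66, 70], [65, 66, 67]]
[[57, 55, 57], [54, 54, 55], [49, 50, 51], [53, 54, 54], [51, 52, 51], [54, 53, 52], [52, 49, 52], [36, 39, 40], [28, 32, 33], [32, 35, 34], [32, 34, 35], [33, 37, 36], [34, 35, 35], [33, 33, 37], [35, 35, 38], [35, 39, 38], [31, 31, 32], [27, 25, 30], [27, 31, 30], [50, 48, 49], [58, 57, 59], [41, 43, 40], [38, 41, 40], [48, 49, 50], [55, 52, 56], [47, 48, 50], [93, 103, 105]]
hub [580.62505012  40.65446972  24.        ]
knob [471.02207633  67.91152489  90.        ]
ear [499.6939709  142.40449732  24.        ]
bird [501.76291487 381.68650753   0.        ]
```

View pics/crop.png

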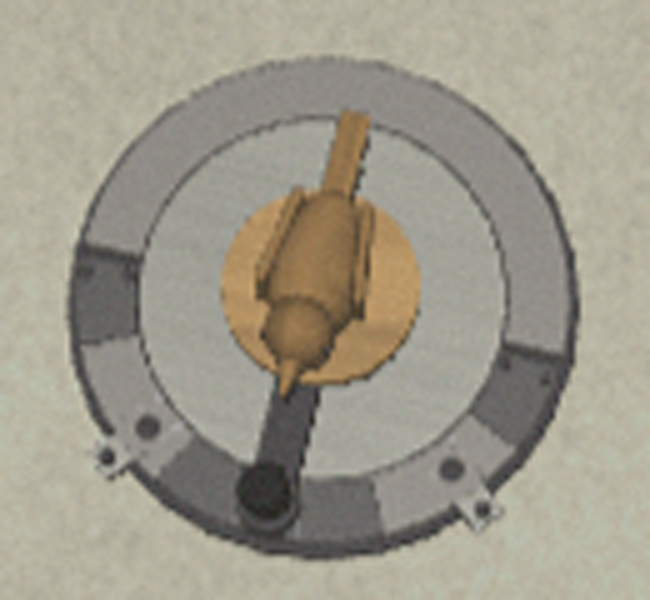

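The crop shows the left hole directly, as a dark dot at crop (147,427), and the ear screw at (107,456). The knob top is at (264,489).

```bash
python3 - <<'E'
from plant import bot
import cv2,numpy as np
from h import *
im=cv2.imread("pics/top0.png");p=bot.camera_params("top")
S=lambda a,b:((a+.5)/5-.5+240,(b+.5)/5-.5+130)
# inner disc boundary (z~24) and outer points, circle fits on the plane
def fit(P):
    P=np.array(P);A=np.c_[2*P[:,:2],np.ones(len(P))];s=np.linalg.lstsq(A,(P[:,:2]**2).sum(1),rcond=None)[0]
    return s[:2],np.sqrt(s[2]+s[0]**2+s[1]**2)
inn=[(138,290),(508,310),(322,114),(230,138),(420,140),(195,430),(340,478),(450,428),(165,207),(485,220)]
out=[(320,58),(68,300),(578,300),(200,88),(440,85),(320,558),(110,180),(535,185)]
for q,z in((inn,24),(out,22)): print(fit([ray(p,*S(*a),z) for a in q]))
k=ray(p,*S(264,489),90);h=ray(p,*S(147,427),22);e=ray(p,*S(107,456),24);h2=ray(p,*S(452,469),22)
print(k,h,e,h2,np.linalg.norm(h-h2))
for c in(fit([ray(p,*S(*a),24) for a in inn])[0],fit([ray(p,*S(*a),22) for a in out])[0]):
    for n,x in(("k",k),("h",h),("e",e),("h2",h2)):
        d=x[:2]-c;print(n,np.hypot(*d),np.degrees(np.arctan2(d[1],d[0]))%360)
E
```

```text
(array([587.13681922,  40.43432915]), np.float64(98.48378752797947))
(array([582.26557809,  40.88434422]), np.float64(135.07657163996242))
[472.57047319  69.37781388  90.        ] [518.61786722 134.50982565  22.        ] [503.23136506 155.5502421   24.        ] [492.0801311  -25.99961285  22.        ] 162.68844852938358
k 118.1658705072106 165.82174385598938
h 116.38318532270598 126.06735057847649
e 142.44928449484158 126.08748358934517
h2 115.9708696424256 214.9492226737339
k 113.33531599936578 165.43912027022495
h 113.21113846336165 124.20832954170916
e 139.2647657015705 124.57680526866115
h2 112.28035696705263 216.56162740363325
```

Hub is about (584.7, 40.7) and the knob about (473, 69.3), with radius 115 as it should be. The hole bearing is about 125°, so the arm turns about -40.5°. I'll grasp with the jaws closing tangentially, at yaw of about 166°.

```bash
python3 -m pendant '[[[0.54,0.95,0],[0,0,1],1],[[0.54,0.95,0],[0,0,1],1],[[0.54,0.95,0],[0,0,1],1],[[0.54,0.95,0],[0,0,1],1],[[0.54,0.95,0],[0,0,1],1],[[0.54,0.95,0],[0,0,1],1],[[0.54,0.95,0],[0,0,1],1],[[0.54,0.95,0],[0,0,1],1],[[0.54,0.95,0],[0,0,1],1],[[0.54,0.95,0],[0,0,1],1]]'
python3 -m pendant '[[[0.54,0.95,0],[0,0,1],1],[[0.54,0.95,0],[0,0,1],1],[[0.54,0.95,0],[0,0,1],1],[[0.54,0.95,0],[0,0,1],1],[[0.54,0.95,0],[0,0,1],1],[[0.54,0.95,0],[0,0,1],1],[[0.54,0.95,0],[0,0,1],1],[[0.54,0.95,0],[0,0,1],1],[[0.54,0.9,0],[0,0,1],1],[[0.54,0.9,0],[0,0,1],1]]'
```

```text
time: 0.93
tool_pos: [311.3, -216.8, 243.6]
tcp_rot: [-3.141, -0.0, 1.493]
contact_force: [1.0, 0.2, 0.3]
grip_width: 91.7
finger_force: 0.0
time: 1.77
tool_pos: [473.3, 65.3, 243.5]
tcp_rot: [-3.141, -0.001, 2.694]
contact_force: [1.3, -0.4, -0.2]
grip_width: 91.9
finger_force: 0.0
```

```bash
python3 -m pendant '[[[0,0.13,-0.5],[0,0,0.5],1],[[0,0,-0.5],[0,0,0.5],1],[[0,0,-0.5],[0,0,0.35],1],[[0,0,-0.5],[0,0,0.3],1],[[0,0,0],[0,0,0],1],[[0,0,0],[0,0,0],1],[[0,0,0],[0,0,0],1],[[0,0,0],[0,0,0],1],[[0,0,0],[0,0,0],1],[[0,0,0],[0,0,0],1]]'
python3 - <<'E'
from plant import bot
import cv2
from h import *
p=bot.camera_params("wrist");im=bot.capture("wrist");cv2.imwrite("pics/w0.png",im)
np.save("pw.npy",p["camera_from_world"]);print(p)
for X in((473,69.3,90),(518.4,134.6,22),(584.7,40.7,24)):print(proj(p,X))
E
```

```text
time: 2.6
tool_pos: [473.3, 67.4, 184.4]
tcp_rot: [3.141, 0.001, 2.885]
contact_force: [0.7, 0.2, -0.3]
grip_width: 91.8
finger_force: 0.0
{'fovy': 62.923801041764676, 'cx': 321.6937720446379, 'cy': 237.50055958560674, 'camera_from_world': array([[ 2.52992099e-01,  9.67468151e-01, -6.11525432e-04,
        -1.84187873e+02],
       [ 9.36281096e-01, -2.44677416e-01,  2.52013238e-01,
        -4.43252103e+02],
       [ 2.43665155e-01, -6.43299179e-02, -9.67723594e-01,
         2.19793511e+02],
       [ 0.00000000e+00,  0.00000000e+00,  0.00000000e+00,
         1.00000000e+00]])}
(np.float64(325.6691546092431), np.float64(246.09261793235626))
(np.float64(417.43222994237243), np.float64(255.77056247167897))
(np.float64(325.30556252294696), np.float64(354.4175844925604))
```

View pics/w0.png

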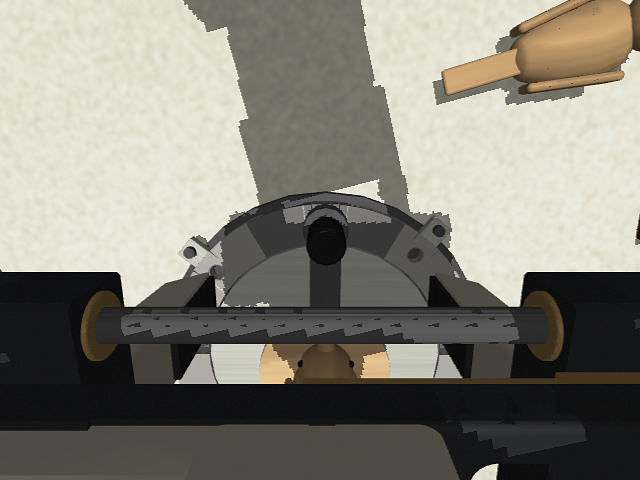

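The wrist view shows the knob top at about (326,243) and the hole at (415,254), within 2–3 px of prediction.

```bash
python3 - <<'E'
from plant import bot
from h import *
p=bot.camera_params("wrist");im=cv2.imread("pics/w0.png").astype(int).sum(2)
m=(im<110)[200:290,290:360].astype(np.uint8)
n,l,s,c=cv2.connectedComponentsWithStats(m); i=1+s[1:,4].argmax(); print(s[i],c[i]+[290,200])
k=ray(p,325.7,243,90);h=ray(p,415,254,22);h2=ray(p,217,270,22)
print(k,h,h2)
T=p["camera_from_world"];print("cam",-T[:3,:3].T@T[:3,3])
E
```

```text
[  16   17   41   49 1583] [325.77005685 240.95893872]
[470.92750393  69.83715455  90.        ] [516.24810101 132.98610277  22.        ] [488.90590137 -25.52842301  22.        ]
cam [408.00131282  83.88609848 324.17238378]
```

```bash
python3 -m pendant '[[[0,0.06,-0.6],[0,0,0],0.3],[[0,0,-0.7],[0,0,0],0],[[0,0,-0.7],[0,0,0],0],[[0,0,-0.6],[0,0,0],0],[[0,0,-0.5],[0,0,0],0],[[0,0,-0.4],[0,0,0],-0.2],[[0,0,0],[0,0,0],-0.2],[[0,0,0],[0,0,0],-0.32],[[0,0,0],[0,0,0],-0.32],[[0,0,0],[0,0,0],-0.32]]'
python3 - <<'E'
from plant import bot
import cv2
cv2.imwrite("pics/w1.png",bot.capture("wrist"));print(bot.get_obs())
E
```

```text
time: 3.48
tool_pos: [473.7, 69.3, 79.7]
tcp_rot: [3.141, 0.002, 2.886]
contact_force: [-0.4, -0.0, 0.4]
grip_width: 32.4
finger_force: 0.0
{'time': 3.5333, 'joint_positions': array([-1.50994140e-02,  4.66528169e-01,  1.86030054e+00,  1.19721534e-04,
        8.12876480e-01, -1.33015946e+00]), 'dq': array([-8.41603877e-05,  1.25644660e-03,  3.13945953e-03, -4.06342321e-04,
       -2.27051915e-03,  2.84339799e-04]), 'tau': array([-1.26846004e-02, -4.18540764e+01, -1.69912291e+01, -1.18824339e-02,
        8.93435511e-02,  6.43010226e-04]), 'tool_pos': array([473.63344709,  69.282761  ,  79.67205012]), 'tcp_rot': array([3.14105824e+00, 1.81232012e-03, 2.88577367e+00]), 'contact_force': array([-0.19313077,  0.22967475, -0.51500017]), 'moment': array([ 0.07077428, -0.1362319 ,  0.02029374]), 'finger_force': 0.0, 'grip_width': 31.40016325226193}
```

View pics/w1.png

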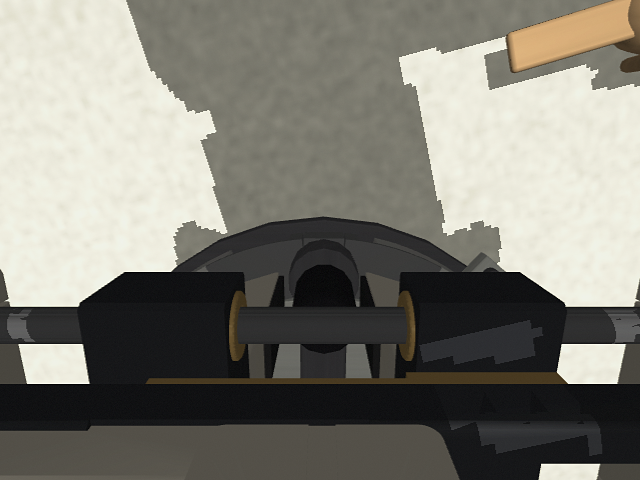

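The knob (columns 293–355) sits centred between the fingers (columns 284–362), so I'll close gently.

```bash
python3 -m pendant '[[[0,0,0],[0,0,0],-0.38],[[0,0,0],[0,0,0],-0.40],[[0,0,0],[0,0,0],-0.42],[[0,0,0],[0,0,0],-0.43],[[0,0,0],[0,0,0],-0.44],[[0,0,0],[0,0,0],-0.45],[[0,0,0],[0,0,0],-0.46],[[0,0,0],[0,0,0],-0.5],[[0,0,0],[0,0,0],-0.6],[[0,0,0],[0,0,0],-0.7]]'
```

```text
time: 4.37
tool_pos: [473.2, 69.3, 78.9]
tcp_rot: [3.141, 0.0, 2.886]
contact_force: [0.5, 1.5, 3.7]
grip_width: 25.6
finger_force: 30.0
```

```bash
python3 -m pendant '[[[0,0,0.05],[0,0,0],-0.7],[[0,0,0.1],[0,0,0],-0.7],[[0,0,0.1],[0,0,0],-0.7],[[0,0,0.1],[0,0,0],-0.7],[[0,0,0.1],[0,0,0],-0.7],[[0,0,0.05],[0,0,0],-0.7],[[0,0,0],[0,0,0],-0.7],[[0,0,0],[0,0,0],-0.7],[[0,0,0],[0,0,0],-0.7],[[0,0,0],[0,0,0],-0.7]]'
```

```text
time: 5.2
tool_pos: [473.0, 69.2, 93.6]
tcp_rot: [-3.142, 0.0, 2.886]
contact_force: [5.0, -0.2, -9.6]
grip_width: 25.1
finger_force: 30.0
```

```bash
cat > arc.py <<'E'
import numpy as np,sys
cx,cy,x,y,a0,step,n=map(float,sys.argv[1:8])
pos=np.array([x,y])
for i in range(1,int(n)+1):
    a=np.radians(a0+step*i);t=np.array([cx,cy])+115*np.array([np.cos(a),np.sin(a)])
    d=np.round((t-pos)/30,3);pos+=d*30;print(d,round(np.radians(step)/.12,3),a0+step*i,pos.round(1))
E
python3 arc.py 584.7 40.8 473.2 69.2 165.7 -3 12
```

```text
[0.057 0.193] -0.436 162.7 [474.9  75. ]
[0.064 0.19 ] -0.436 159.7 [476.8  80.7]
[0.075 0.187] -0.436 156.7 [479.1  86.3]
[0.084 0.182] -0.436 153.7 [481.6  91.8]
[0.094 0.177] -0.436 150.7 [484.4  97.1]
[0.102 0.173] -0.436 147.7 [487.5 102.3]
[0.112 0.166] -0.436 144.7 [490.8 107.2]
[0.12  0.161] -0.436 141.7 [494.4 112.1]
[0.129 0.154] -0.436 138.7 [498.3 116.7]
[0.136 0.148] -0.436 135.7 [502.4 121.1]
[0.144 0.14 ] -0.436 132.7 [506.7 125.3]
[0.151 0.132] -0.436 129.7 [511.2 129.3]
```

```bash
python3 -m pendant '[[[0.06,0.19,0],[0,0,-0.436],-0.7],[[0.064,0.19,0],[0,0,-0.436],-0.7],[[0.075,0.187,0],[0,0,-0.436],-0.7],[[0.084,0.182,0],[0,0,-0.436],-0.7],[[0.094,0.177,0],[0,0,-0.436],-0.7],[[0.102,0.173,0],[0,0,-0.436],-0.7],[[0,0,0],[0,0,0],-0.7],[[0,0,0],[0,0,0],-0.7],[[0,0,0],[0,0,0],-0.7],[[0,0,0],[0,0,0],-0.7]]'
```

```text
time: 6.03
tool_pos: [487.2, 102.0, 93.7]
tcp_rot: [-3.142, -0.0, 2.573]
contact_force: [4.8, -0.1, -10.5]
grip_width: 25.5
finger_force: 30.0
```

```bash
python3 -m pendant '[[[0.115,0.166,0],[0,0,-0.436],-0.7],[[0.122,0.161,0],[0,0,-0.436],-0.7],[[0.13,0.154,0],[0,0,-0.436],-0.7],[[0.137,0.148,0],[0,0,-0.436],-0.7],[[0.144,0.14,0],[0,0,-0.436],-0.7],[[0,0,0],[0,0,0],-0.7],[[0,0,0],[0,0,0],-0.7],[[0,0,0],[0,0,0],-0.7],[[0,0,0],[0,0,0],-0.7],[[0,0,0],[0,0,0],-0.7]]'
python3 - <<'E'
from plant import bot
import cv2
cv2.imwrite("pics/t2.png",cv2.resize(bot.capture("top")[130:250,240:370],None,fx=4,fy=4));cv2.imwrite("pics/w2.png",bot.capture("wrist"))
E
```

```text
time: 6.87
tool_pos: [506.4, 125.1, 93.7]
tcp_rot: [-3.141, -0.0, 2.311]
contact_force: [2.7, -0.6, -10.2]
grip_width: 25.5
finger_force: 30.0
```

View pics/w2.png

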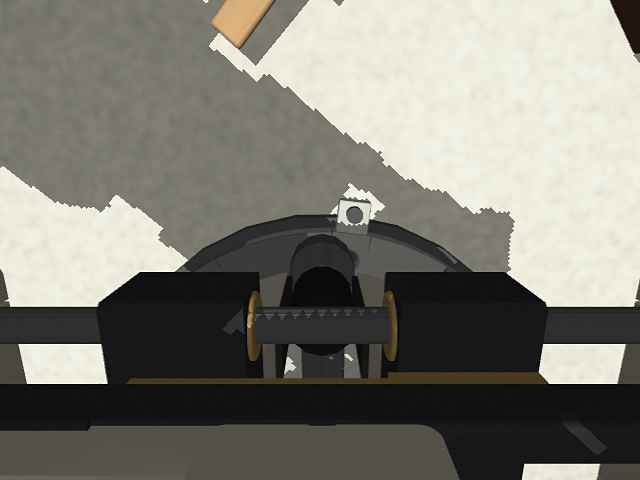

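The wrist view shows the ear screw at (354,214), slightly clockwise of the knob (column 322), with the hole edge at about (355,258). Next I'll work out the remaining angle.

```bash
python3 - <<'E'
from plant import bot
from h import *
p=bot.camera_params("wrist");c=np.array([584.7,40.8])
for n,q in(("ear",ray(p,354,214,26)),("ear24",ray(p,354,214,24)),("hole",ray(p,354,258,22)),("tcp",bot.get_obs()["tool_pos"])):
    d=q[:2]-c;print(n,q.round(1),np.hypot(*d),np.degrees(np.arctan2(d[1],d[0])))
print(proj(p,(506.4,125.1,92)),proj(p,(506.4,125.1,104)))
E
python3 arc.py 584.7 40.8 506.7 125.3 132.7 -1 12
```

```text
ear [501.2 155.6  26. ] 141.9703557529914 126.02667697261333
ear24 [501.6 155.4  24. ] 141.5989056381327 125.94272121203264
hole [519.4 136.9  22. ] 116.21231959863468 124.17763818516356
tcp [506.4 125.1  93.7] 115.04544399898303 132.87673124810587
(np.float64(323.1255634890105), np.float64(311.6816566755479)) (np.float64(323.1973902536407), np.float64(326.0391893847244))
[0.05  0.045] -0.145 131.7 [508.2 126.6]
[0.05  0.045] -0.145 130.7 [509.7 128. ]
[0.051 0.043] -0.145 129.7 [511.2 129.3]
[0.052 0.042] -0.145 128.7 [512.8 130.5]
[0.053 0.041] -0.145 127.69999999999999 [514.4 131.8]
[0.053 0.041] -0.145 126.69999999999999 [516. 133.]
[0.054 0.039] -0.145 125.69999999999999 [517.6 134.2]
[0.055 0.039] -0.145 124.69999999999999 [519.2 135.3]
[0.055 0.037] -0.145 123.69999999999999 [520.9 136.5]
[0.056 0.037] -0.145 122.69999999999999 [522.6 137.6]
[0.057 0.036] -0.145 121.69999999999999 [524.3 138.6]
[0.057 0.034] -0.145 120.69999999999999 [526.  139.7]
```

```bash
python3 -m pendant '[[[0.05,0.045,0],[0,0,-0.145],-0.7],[[0.05,0.045,0],[0,0,-0.145],-0.7],[[0.051,0.043,0],[0,0,-0.145],-0.7],[[0.052,0.042,0],[0,0,-0.145],-0.7],[[0,0,-0.05],[0,0,0],-0.7],[[0,0,-0.05],[0,0,0],-0.7],[[0,0,-0.03],[0,0,0],-0.7],[[0,0,-0.03],[0,0,0],-0.7],[[0,0,0],[0,0,0],-0.7],[[0,0,0],[0,0,0],-0.7]]'
```

```text
time: 7.8
tool_pos: [513.0, 130.7, 89.0]
tcp_rot: [3.141, -0.0, 2.241]
contact_force: [1.2, -0.2, -8.2]
grip_width: 25.3
finger_force: 30.0
```

```bash
python3 -m pendant '[[[0,0,-0.01],[0,0,0],-0.7],[[0,0,-0.01],[0,0,0],-0.7],[[0,0,0],[0,0,0],-0.7],[[0,0,0],[0,0,0],-0.7],[[0,0,0],[0,0,0],-0.7],[[0,0,0],[0,0,0],-0.7],[[0,0,0],[0,0,0],-0.7],[[0,0,0],[0,0,0],-0.7],[[0,0,0],[0,0,0],-0.7],[[0,0,0],[0,0,0],-0.7]]'
```

```text
time: 8.63
tool_pos: [513.1, 130.7, 88.7]
tcp_rot: [3.141, 0.0, 2.241]
contact_force: [-2.0, 1.4, 3.4]
grip_width: 25.4
finger_force: 30.0
```

```bash
python3 -m pendant '[[[0,0,0.005],[0,0,0],-0.7],[[0.013,0.01,0],[0,0,-0.036],-0.7],[[0.013,0.01,0],[0,0,-0.036],-0.7],[[0.013,0.01,0],[0,0,-0.036],-0.7],[[0.013,0.01,0],[0,0,-0.036],-0.7],[[0,0,0],[0,0,0],-0.7],[[0,0,0],[0,0,0],-0.7],[[0,0,0],[0,0,0],-0.7],[[0,0,0],[0,0,0],-0.7],[[0,0,0],[0,0,0],-0.7]]'
```

```text
time: 9.47
tool_pos: [513.4, 131.0, 88.5]
tcp_rot: [-3.139, -0.0, 2.224]
contact_force: [-5.1, -3.7, 6.1]
grip_width: 25.4
finger_force: 30.0
```

```bash
python3 -m pendant '[[[0,0,0.01],[0,0,0],-0.7],[[0,0,0.005],[0,0,0],-0.7],[[0,0,0],[0,0,0],-0.7],[[0,0,0],[0,0,0],-0.7],[[0,0,0],[0,0,0],-0.7],[[0,0,0],[0,0,0],-0.7],[[0,0,0],[0,0,0],-0.7],[[0,0,0],[0,0,0],-0.7],[[0,0,0],[0,0,0],-0.7],[[0,0,0],[0,0,0],-0.7]]'
python3 -c "
from plant import bot
o=bot.get_obs();print(o['tool_pos'],o['tcp_rot'],o['contact_force'],o['moment'])"
```

```text
time: 10.3
tool_pos: [513.8, 131.3, 88.6]
tcp_rot: [-3.14, -0.0, 2.224]
contact_force: [-4.8, -2.6, 2.7]
grip_width: 25.3
finger_force: 30.0
[513.8037059  131.28968721  88.60595197] [-3.13959446e+00 -3.56341778e-04  2.22364203e+00] [-4.77220667 -2.59756752  2.74564372] [-0.4151811   0.56624716  0.28227734]
```

```bash
python3 -m pendant '[[[0,0,0.01],[0,0,0],-0.7],[[0,0,0.005],[0,0,0],-0.7],[[0,0,0],[0,0,0],-0.7],[[0,0,0],[0,0,0],-0.7],[[0,0,0],[0,0,0],-0.7],[[0,0,0],[0,0,0],-0.7],[[0,0,0],[0,0,0],-0.7],[[0,0,0],[0,0,0],-0.7],[[0,0,0],[0,0,0],-0.7],[[0,0,0],[0,0,0],-0.7]]'
```

```text
time: 11.13
tool_pos: [514.5, 131.9, 89.1]
tcp_rot: [3.141, -0.0, 2.223]
contact_force: [0.4, -0.1, -8.1]
grip_width: 25.4
finger_force: 30.0
```

Hop-and-probe works: free at z=89.1, with contact at about 88.9.

```bash
python3 -m pendant '[[[0.019,0.0145,0],[0,0,-0.05],-0.7],[[0.018,0.0145,0],[0,0,-0.05],-0.7],[[0,0,0],[0,0,0],-0.7],[[0,0,0],[0,0,0],-0.7],[[0,0,-0.01],[0,0,0],-0.7],[[0,0,-0.01],[0,0,0],-0.7],[[0,0,0],[0,0,0],-0.7],[[0,0,0],[0,0,0],-0.7],[[0,0,0],[0,0,0],-0.7],[[0,0,0],[0,0,0],-0.7]]'
```

```text
time: 11.97
tool_pos: [515.7, 132.7, 88.9]
tcp_rot: [3.141, 0.0, 2.211]
contact_force: [1.0, 0.7, -9.1]
grip_width: 25.3
finger_force: 30.0
```

```bash
python3 -m pendant '[[[0,0,-0.01],[0,0,0],-0.7],[[0,0,-0.01],[0,0,0],-0.7],[[0,0,0],[0,0,0],-0.7],[[0,0,0],[0,0,0],-0.7],[[0,0,0],[0,0,0],-0.7],[[0,0,0],[0,0,0],-0.7],[[0,0,0],[0,0,0],-0.7],[[0,0,0],[0,0,0],-0.7],[[0,0,0],[0,0,0],-0.7],[[0,0,0],[0,0,0],-0.7]]'
```

```text
time: 12.8
tool_pos: [515.8, 132.7, 88.3]
tcp_rot: [3.141, 0.0, 2.211]
contact_force: [0.4, 2.6, -2.8]
grip_width: 25.5
finger_force: 30.0
```

```bash
python3 -m pendant '[[[0,0,0.02],[0,0,0],-0.7],[[0.027,0.02,0],[0,0,-0.073],-0.7],[[0,0,0],[0,0,0],-0.7],[[0,0,0],[0,0,0],-0.7],[[0,0,-0.015],[0,0,0],-0.7],[[0,0,-0.015],[0,0,0],-0.7],[[0,0,0],[0,0,0],-0.7],[[0,0,0],[0,0,0],-0.7],[[0,0,0],[0,0,0],-0.7],[[0,0,0],[0,0,0],-0.7]]'
```

```text
time: 13.63
tool_pos: [516.5, 133.3, 87.6]
tcp_rot: [3.141, -0.0, 2.202]
contact_force: [0.9, 1.7, -10.7]
grip_width: 25.5
finger_force: 30.0
```

Support is gone at 126.3°, so the pin has entered the hole. Lowering step by step.

```bash
python3 -m pendant '[[[0,0,-0.02],[0,0,0],-0.7],[[0,0,-0.02],[0,0,0],-0.7],[[0,0,-0.01],[0,0,0],-0.7],[[0,0,0],[0,0,0],-0.7],[[0,0,0],[0,0,0],-0.7],[[0,0,0],[0,0,0],-0.7],[[0,0,0],[0,0,0],-0.7],[[0,0,0],[0,0,0],-0.7],[[0,0,0],[0,0,0],-0.7],[[0,0,0],[0,0,0],-0.7]]'
```

```text
time: 14.47
tool_pos: [516.6, 133.3, 86.5]
tcp_rot: [3.141, 0.0, 2.203]
contact_force: [1.5, 4.0, -6.6]
grip_width: 25.4
finger_force: 30.0
```

```bash
python3 -m pendant '[[[0.016,0.012,0],[0,0,-0.04],-0.7],[[0.008,0.008,0],[0,0,0],-0.7],[[0,0,0],[0,0,0],-0.7],[[0,0,-0.03],[0,0,0],-0.7],[[0,0,-0.03],[0,0,0],-0.7],[[0,0,-0.03],[0,0,0],-0.7],[[0,0,0],[0,0,0],-0.7],[[0,0,0],[0,0,0],-0.7],[[0,0,0],[0,0,0],-0.7],[[0,0,0],[0,0,0],-0.7]]'
```

```text
time: 15.3
tool_pos: [517.0, 133.7, 83.7]
tcp_rot: [-3.141, -0.0, 2.198]
contact_force: [-0.3, -0.5, -8.4]
grip_width: 25.4
finger_force: 30.0
```

```bash
python3 -m pendant '[[[0,0,-0.04],[0,0,0],-0.7],[[0,0,-0.04],[0,0,0],-0.7],[[0,0,-0.04],[0,0,0],-0.7],[[0,0,-0.03],[0,0,0],-0.7],[[0,0,0],[0,0,0],-0.7],[[0,0,0],[0,0,0],-0.7],[[0,0,0],[0,0,0],-0.7],[[0,0,0],[0,0,0],-0.7],[[0,0,0],[0,0,0],-0.7],[[0,0,0],[0,0,0],-0.7]]'
```

```text
time: 16.13
tool_pos: [517.1, 133.8, 79.2]
tcp_rot: [3.142, 0.0, 2.198]
contact_force: [-0.6, 0.5, -7.4]
grip_width: 25.3
finger_force: 30.0
```

Nearly home and free of side force. Releasing and retreating straight up.

```bash
python3 -m pendant '[[[0,0,0],[0,0,0],-0.4],[[0,0,0],[0,0,0],-0.3],[[0,0,0],[0,0,0],-0.1],[[0,0,0],[0,0,0],0.1],[[0,0,0],[0,0,0],0.3],[[0,0,0],[0,0,0],0.3],[[0,0,0],[0,0,0],0.3],[[0,0,0.2],[0,0,0],0.3],[[0,0,0.4],[0,0,0],0.3],[[0,0,0.6],[0,0,0],0.3]]'
python3 -m pendant '[[[0,0,0.8],[0,0,0],0.3],[[0,0,0.8],[0,0,0],0.3],[[0,0,0.8],[0,0,0],0.3],[[0,0,0.8],[0,0,0],0.3],[[0,0,0.4],[0,0,0],0.3],[[0,0,0],[0,0,0],0.3],[[0,0,0],[0,0,0],0.3],[[0,0,0],[0,0,0],0.3],[[0,0,0],[0,0,0],0.3],[[0,0,0],[0,0,0],0.3]]'
python3 - <<'E'
from plant import bot
from h import *
p=bot.camera_params("wrist");im=bot.capture("wrist");cv2.imwrite("pics/w3.png",im)
c=np.array([584.7,40.8]);t=np.radians(125.8)
K=c+115*np.array([np.cos(t),np.sin(t)])
print(proj(p,(*K,90)),proj(p,(*K,93)),proj(p,(*K,100)))
E
```

```text
time: 16.97
tool_pos: [516.2, 133.7, 114.7]
tcp_rot: [-3.139, -0.002, 2.198]
contact_force: [-0.5, 0.3, -0.4]
grip_width: 59.8
finger_force: 0.0
time: 17.8
tool_pos: [516.6, 133.8, 222.0]
tcp_rot: [-3.14, -0.001, 2.198]
contact_force: [-0.5, -0.4, -0.3]
grip_width: 59.8
finger_force: 0.0
(np.float64(324.1153764446437), np.float64(232.81353526958225)) (np.float64(324.1296427884253), np.float64(233.8266025115304)) (np.float64(324.16412271663603), np.float64(236.27505646088972))
```

View pics/w3.png

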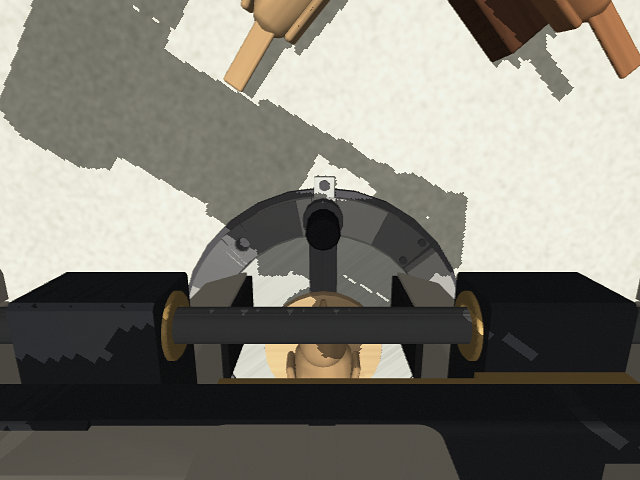

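The knob is in line with the ear screw (column 324) at (322,230). That matches home height, and not the 236 a raised pin would give. The arm is clear, so I'll hand in.

```bash
python3 -c "
from plant import bot
print(bot.close_job())"
```

```text
the job is handed in; nothing more can be done
None
```

The stand is turned one hole (about 40°) towards the smaller finished bird, the pin is home in that side's hole, the gripper is clear, and the job was handed in at about 18 s; no verdict was returned.

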